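# Make up a feeder carriage with torch heads from the tipping bin

### The arm

A 6-joint arm with a two-finger parallel gripper is mounted at the origin on a cart in front of the work surface, level with it; the furniture and walls round the work are solid. World frame = base frame: x ahead of the robot, y to its left, z up, the work surface at z = 0. Lengths are in m, angles in rad, forces in N, time in s.
With the tool pointing down it reaches from about 0.375 to 0.9 m from the base axis. Payload 3.1 kg.
Tool frame: the origin (TCP) lies at the very end of the fingers, on their centre line; the grasp point (between the pads) lies 19 mm behind it; z points along the fingers, y is the line along which they close (so a half turn about z gives the same grasp; the last joint's range is limited). The gripper opens to 85 mm and grips with 20 to 120 N. Pads are 22 mm wide; open, the fingers measure 114 mm over their backs; the gripper's body (76 mm by 85 mm) begins 54 mm behind the grasp point. The pads swing forward as they close: fully open they stand 13 mm farther back than shut.
Start: joints at [-1.377, 0.527, 1.433, -0, 1.181, -0.178], TCP at [0.227, -0.582, 0.231] pointing down, gripper open.
Joint ranges: [-3.08, 3.08], [-0.75, 2.2], [0.22, 2.44], [-1.43, 4.57], [0, 2.65], [-2.85, 2.85]. Speed limits (rad/s): [2.79, 2.79, 3.14, 3.14, 3.14, 3.14].

### API

Orientations are given as a unit quaternion [x, y, z, w].
In Python, from station import manip gives the robot as it stands.
- The arm moves only by the shell command python3 -m handwheel 'ROWS' [FORCE]. ROWS is JSON, a list of rows, each a list of 7 numbers: the shift along the world's x, y, z in mm, then the turn, a rotation vector about the world's x, y, z in degrees, then the opening, from 0 (shut) to 1 (fully open). A call has exactly 10 rows; each row shifts and turns the commanded pose from where the row before left it; what a row does not reach is not made up. A row lasts 1/8 s, in which the tool goes at most 62.5 mm and 10.7 degrees, less where a joint would pass 70% of its speed; a pose out of reach is approached as far as the arm can. A call is refused whole if a number of a shift passes 62.5 or a number of a turn 10.7, either way. A call with a gripper value outside its range is refused whole. The fingers move at their own pace and stop on an object; FORCE is the grip in N (left out, the last holds). Time passes only in rows, so rows that do not move let the fingers close, or fill a call up. It gives the time, the measured TCP pose, the force, the opening and the grip force at its end, in the units of the state.
- manip.sense(): the state, without advancing time (a new reading comes with each control period).
- manip.snapshot(name): name is "side" or "top" or "wrist"; returns the picture (480x640x3 uint8, red, green, blue); there is no depth.
- manip.get_calibration(name): a dict with "K" (3x3 intrinsics, pixels), "rvec" (rotation vector, rad) and "tvec" (3), from world to camera coordinates, as OpenCV has them. Camera axes: x right, y down, z forward; pixel columns grow to the right and rows downward; lengths in m; the calibration is good to about 2 mm. A picture is of the moment at which its call begins: read the wrist's pose just before it. get_calibration takes no time and is no camera call; for the wrist camera it gives the pose at the moment of the call.
- manip.sign_off(): hands the job in; it is judged then, once.
The state is a dict: "t": time; "q": joint angles; "qd": joint speeds; "tau": joint torques, N m; "tcp_pos": TCP position; "tool_rot": TCP orientation; "force": force on the tool from outside, world axes, zero at the start; "ft_torque": the same for the moment, N m; "finger_gap": opening from 0.0 (shut) to 1.0 (fully open); "gripper_force": force on a finger pad.
Only numpy, scipy, OpenCV 4.12 (cv2) and the standard library are available. Lean on these libraries where they do the work, as an engineer would, in place of code of your own. Each camera call takes 0.05 s, during which the arm holds its last target. There are 200 camera calls.

### The job

Draw the carriage back to its loading stop by the bin's lip, and put the torch heads that stand loose on the bench into its tray. Lift the bin by its bar just until the first head slides and hold it about there until every head from the bare steel floor has slid into the tray by itself, while the two on the rubber stay in the bin; do not handle heads in the bin. Set the bin back down level, then push the loaded carriage fully home until its detent snaps in, leaving the other things on the bench where they are.

Things in the scene. Friction and masses are not known exactly. Their poses are not given: they have to be found in the camera images.
- feeder: the fixed feeder: grey base plate, carriage slide along its x axis, tipping bin beside it. z up; -y is the side towards which the bin pours. Origin on the bench top under the line between bin and tray. It stands turned by at most 5 degrees, its x roughly away from the robot
- tip_bin (a joint): tilt of the bin about a horizontal hinge under its pouring lip, rad: 0 = down level on its rest post, grows as the bar end is lifted, stop at 0.70. Let go, it sinks back level in about a second. About 3 to 5 N at the bar lift it. Heads on its steel floor start to slide at a tilt between 0.25 and 0.43; those on the rubber only 0.17 or more beyond that
- bin_hinge (a point): point on the hinge line midway across the bin, 110 mm above the bench; fixed, axes as the feeder's: the bin turns about its x axis
- bin_bar (a point): middle of the bin's round dark lifting bar, 14 mm thick, 84 mm free length, parallel to the hinge (feeder x); 170 mm behind (+y) and 40 mm above the hinge when level (150 mm above the bench), 34 mm free between bar and the bin's rear wall, free below. Turns with the bin
- bin_floor (a point): middle of the floor of the open aluminium bin, 104 mm wide, 147 mm long, open at the lip, two 46 mm lanes with a low rib between. Floor 118 mm, wall tops 153 mm above the bench. Axes turn with the bin: y from lip (-73 mm) to bar end (+67 mm). The floor is bare polished steel from the lip to y = +17 mm (front and middle row of heads), black rubber behind (third row)
- carriage (a joint): travel of the tray carriage along the feeder's +x, m: 0 = loading stop, tray in front of the bin's lip; 0.112 = home at the far stop, held there by a spring ball detent that has to be pushed past at 0.098 to 0.107 with about 6 N, and draws the last few mm in by itself. Slides easily (about 0.5 N) and stays where left elsewhere
- carriage_post (a point): grip point of the upright dark post, 16 mm thick with a 20 mm button top, on the robot-side wall of the carriage, 88 mm above the bench (post from 60 to 108 mm)
- tray_floor (a point): centre of the inner floor of the carriage's grey open tray, 20 mm above the bench; inside 136 mm (x) by 160 mm (y), walls 4 mm thick, to 52 mm above this floor, on the bin side (+y) to 80 mm; axes as the feeder's
- head_a: black turned torch head, an open-topped cup 41 mm across and 50 mm tall, 45 g, standing upright at the start; origin at the centre of its closed underside, z along its axis towards the open end; may stand on the bare steel floor of the bin (front or middle row), or be absent
- head_b: black turned torch head, an open-topped cup 41 mm across and 50 mm tall, 45 g, standing upright at the start; origin at the centre of its closed underside, z along its axis towards the open end; may stand on the bare steel floor of the bin (front or middle row), or be absent
- head_c: black turned torch head, an open-topped cup 41 mm across and 50 mm tall, 45 g, standing upright at the start; origin at the centre of its closed underside, z along its axis towards the open end; may stand on the bare steel floor of the bin (front or middle row), or be absent
- head_d: black turned torch head, an open-topped cup 41 mm across and 50 mm tall, 45 g, standing upright at the start; origin at the centre of its closed underside, z along its axis towards the open end; may stand on the bare steel floor of the bin (front or middle row), or be absent
- head_e: black turned torch head, an open-topped cup 41 mm across and 50 mm tall, 45 g, standing upright at the start; origin at the centre of its closed underside, z along its axis towards the open end; stands on the rubber at the back of the bin
- head_f: black turned torch head, an open-topped cup 41 mm across and 50 mm tall, 45 g, standing upright at the start; origin at the centre of its closed underside, z along its axis towards the open end; stands on the rubber at the back of the bin
- stray_1: black turned torch head, an open-topped cup 41 mm across and 50 mm tall, 45 g, standing upright at the start; origin at the centre of its closed underside, z along its axis towards the open end; may stand loose on the bench, or be absent
- stray_2: black turned torch head, an open-topped cup 41 mm across and 50 mm tall, 45 g, standing upright at the start; origin at the centre of its closed underside, z along its axis towards the open end; may stand loose on the bench, or be absent
- stray_3: black turned torch head, an open-topped cup 41 mm across and 50 mm tall, 45 g, standing upright at the start; origin at the centre of its closed underside, z along its axis towards the open end; may stand loose on the bench, or be absent
- nylon_arm: white nylon arm with two eyes, 63 x 20 x 7 mm, lying on the bench; not part of the job
- lamp_tube: short black tube 42 mm long, 25 mm thick, lying on the bench; not part of the job
Mind the look-alikes: they are no part of the job. What is shaped like the stray_2 but brown or red is not meant.

How it is judged:
By the outcome, as a careful person would: the job done as asked, in the order asked, and still so for the second after the job is handed in, with the robot touching nothing.
Of head_a, head_b, head_c, head_d only 2 to 3 are there at a start; the rules pass over those that are not, and their reading is None.
Of stray_1, stray_2, stray_3 only 2 to 3 are there at a start; the rules pass over those that are not, and their reading is None.
At some moment in a run one of stray_1, stray_2, stray_3 may be knocked a few centimetres aside while the robot is not near it.
Once in a run the grip may slacken for a moment while it holds something.
It also fails if it takes over 208 s, if anything falls off the work surface, if the arm or the gripper's body presses on something with over 40 N, if the wrist force passes 120 N, or if a joint passes its speed limit or range.

## Working session

There is one attempt and no reset: what is moved stays moved. The work goes in short steps, Python scripts to look and compute and a shell command to move; the robot and the scene stay as the last step left them, time stands still between calls to the robot, and variables do not carry over. Pictures are saved under pics/ and viewed, at most 14 in all, crops included, and the job is handed in when it is done.

```bash
mkdir -p pics
cat > h.py <<'E'
import numpy as np,cv2
from station import manip
def cal(n):
    c=manip.get_calibration(n);R=cv2.Rodrigues(np.array(c["rvec"],float))[0];return np.array(c["K"],float),R,np.array(c["tvec"],float).ravel()
def ray(c,u,v,z):
    K,R,t=c;d=R.T@np.linalg.inv(K)@[u,v,1];o=-R.T@t;return o+d*(z-o[2])/d[2]
def proj(c,p):
    K,R,t=c;q=K@(R@np.array(p)+t);return q[:2]/q[2]
def snap(n,f):
    c=cal(n);im=manip.snapshot(n);cv2.imwrite('pics/'+f,cv2.cvtColor(im,cv2.COLOR_RGB2BGR));return c,im
E
python3 - <<'E'
from h import *
for n in("top","side"):
    c,im=snap(n,n+"0.png");print(n,-c[1].T@c[2],c[0][0,0])
s=manip.sense();print(s)
E
```

```text
top [0.44377304 0.21433499 0.94028555] 451.57511814946093
side [0.49137866 1.07119051 0.6717174 ] 517.8090815578486
{'t': 0.1, 'q': array([-1.37749789e+00,  5.28386001e-01,  1.43379447e+00,  4.36107014e-05,
        1.18144195e+00, -1.78535999e-01]), 'qd': array([-0.00153445, -0.0034048 , -0.00231831,  0.00115068, -0.00115415,
        0.00162475]), 'tau': array([-4.15211734e-04, -4.43305242e+01, -1.78586143e+01, -1.97333575e-04,
        3.89151683e-03,  1.22985645e-05]), 'tcp_pos': array([ 0.22696635, -0.5816196 ,  0.23041718]), 'tool_rot': array([ 9.82768146e-01,  1.84839771e-01,  1.26733316e-05, -1.01500688e-03]), 'force': array([-0.41557426,  0.81144631, -0.31421865]), 'ft_torque': array([-0.00547131,  0.0027695 ,  0.0025778 ]), 'gripper_force': 0.0, 'finger_gap': 0.9986921729963888}
```

View pics/top0.png

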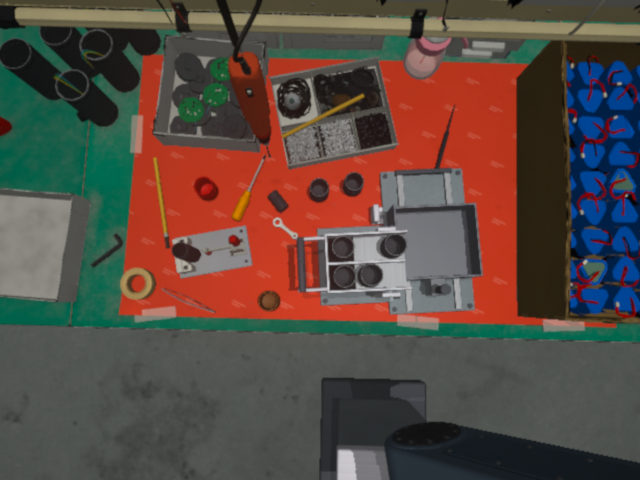

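View pics/side0.png

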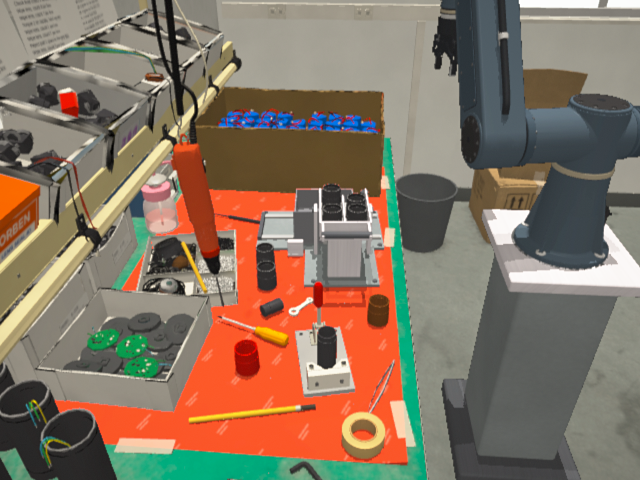

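The top view has the bin at (365,262) with four heads: front (392,245), middle (368,275), and two at the back (342,247) and (345,275). The bar is at (300,265), the tray at (435,240) and the post at (436,288). Loose black heads stand at (318,190) and (352,185). The brown one at (268,300) and the red one at (206,187) are look-alikes. I still need to check the dark object on the white fixture at (185,252).

Run:
```python
from h import *
a=cv2.imread('pics/top0.png');b=cv2.imread('pics/side0.png')
A=cv2.resize(a[160:320,280:480],None,fx=3,fy=3,interpolation=2)   # 600x480
B=cv2.resize(a[225:285,160:260],(200,120));C=cv2.resize(b[290:400,280:370],(200,240))
o=np.zeros((480,800,3),np.uint8);o[:,:600]=A;o[:120,600:]=B;o[120:360,600:]=C;cv2.imwrite('pics/z0.png',o)
c=cal('top')
g=cv2.cvtColor(a,cv2.COLOR_BGR2HSV)
m=((g[...,2]<90)).astype(np.uint8)[160:215,300:370]
n,l,st,ce=cv2.connectedComponentsWithStats(m)
for i in range(1,n):
    if st[i,4]>80: print(st[i],ce[i]+[300,160])
for nm,u,v,z in[('s1',318,190,.04),('s2',352,185,.04),('post',436,288,.108),('barN',303,290,.15),('barF',299,240,.15),('fix',185,252,.09),('tray ll',397,276,.02),
  ('hfront',392,245,.168),('hmid',368,275,.168),('hb1',342,247,.168),('hb2',345,275,.168)]:
    print(nm,ray(c,u,v,z).round(3))
```

```text
[ 43  13  20  23 370] [352.55675676 184.15135135]
[ 10  19  19  23 354] [318.57627119 189.9519774 ]
s1 [0.664 0.213 0.04 ]
s2 [0.676 0.144 0.04 ]
post [ 0.47  -0.008  0.108]
barN [0.458 0.234 0.15 ]
barF [0.546 0.244 0.15 ]
fix [0.524 0.461 0.09 ]
tray ll [0.495 0.047 0.02 ]
hfront [0.539 0.083 0.168]
hmid [0.487 0.124 0.168]
hb1 [0.534 0.169 0.168]
hb2 [0.486 0.163 0.168]
```

View pics/z0.png

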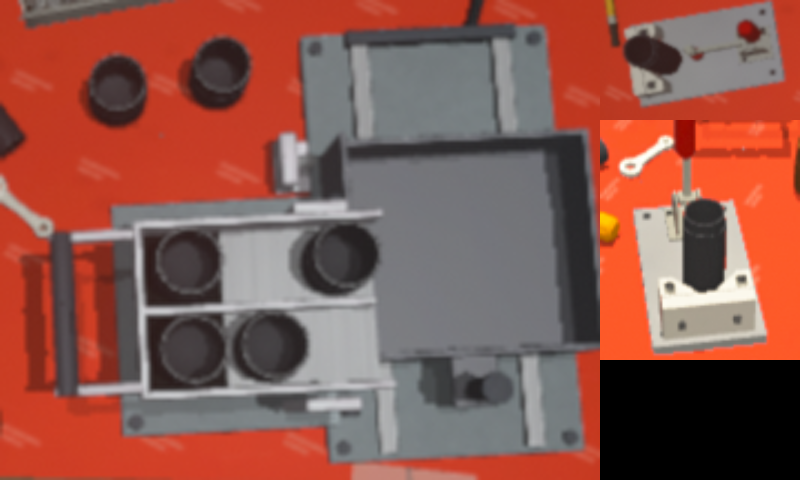

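Run:
```python
from h import *
c=cal('top')
for nm,u,v,z in[('trayNL',385,350,.072),('trayFL',345,142,.1),('trayFR',585,135,.072),('trayNR',600,345,.072),('post',493,387,.108),('barN',66,390,.15),('barF',62,237,.15),('lipN',385,383,.125),('plateBL',330,460,.005),('plateTL',302,38,.005),('plateTR',545,28,.005)]:
    print(nm,ray(c,280+u/3,160+v/3,z).round(3))
cs=cal('side')
for p in[(.664,.213,.05),(.676,.144,.05),(.502,.239,.15)]:print(proj(cs,p))
```

```text
trayNL [0.491 0.035 0.072]
trayFL [0.62  0.066 0.1  ]
trayFR [ 0.635 -0.095  0.072]
trayNR [ 0.498 -0.103  0.072]
post [ 0.468 -0.024  0.108]
barN [0.458 0.236 0.15 ]
barF [0.548 0.241 0.15 ]
lipN [0.468 0.046 0.125]
plateBL [0.419 0.059 0.005]
plateTL [0.714 0.081 0.005]
plateTR [ 0.727 -0.092  0.005]
[267.50051484 266.71611646]
[267.06200175 248.01816446]
[347.10858527 235.22319518]
```

```bash
python3 -m handwheel '[[17,55,0,0,0,-2,1],[17,55,0,0,0,-2,1],[17,55,0,0,0,-2,1],[17,55,0,0,0,-2,1],[17,55,0,0,0,-2,1],[17,55,0,0,0,-2,1],[18,55,0,0,0,-2,1],[35,50,0,0,0,-3,1],[35,50,0,0,0,0,1],[35,50,0,0,0,0,1]]' 40
python3 - <<'E'
from h import *
c,im=snap('wrist','w1.png');print(manip.sense()['tcp_pos'],c[2], -c[1].T@c[2])
print(proj(c,(.468,-.024,.108)))
E
```

```text
t: 1.35
tcp_pos: [0.4529, -0.0455, 0.2313]
tool_rot: [0.999, 0.038, 0.0, 0.0]
force: [0.7, -1.8, 0.5]
finger_gap: 0.998
gripper_force: 0.0
[ 0.45668215 -0.0396883   0.23167357] [-0.07975024  0.39529524  0.5018958 ] [ 0.52374188 -0.04057489  0.37224446]
[283.92343094 200.49482321]
```

View pics/w1.png

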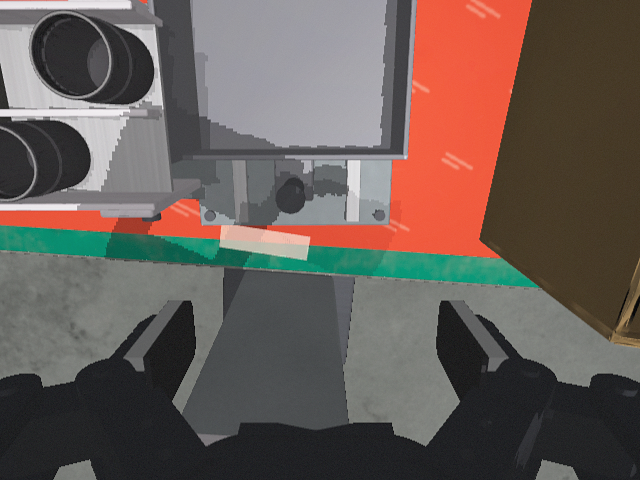

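The post's button is at (291,194), close to the predicted (284,200). The tray is still a few centimetres short of the loading stop.

```bash
python3 - <<'E'
from h import *
c=cal('wrist');s=manip.sense();print(s['tcp_pos'],ray(c,291,192,.108),ray(c,0,0,0)*0, [ray(c,u,v,.072).round(3) for u,v in((195,157),(405,157))])
E
python3 -m handwheel '[[10,13,-30,0,0,0,1],[0,5,-40,0,0,0,1],[0,0,-40,0,0,0,1],[0,0,-30,0,0,0,1],[0,0,-15,0,0,0,1],[0,0,0,0,0,0,1],[0,0,0,0,0,0,0.1],[0,0,0,0,0,0,0.1],[0,0,0,0,0,0,0.1],[0,0,0,0,0,0,0.1]]' 40
```

```text
[ 0.45668215 -0.0396883   0.23167357] [ 0.47815289 -0.02187458  0.108     ] [0. 0. 0.] [array([0.492, 0.051, 0.072]), array([ 0.504, -0.101,  0.072])]
t: 2.65
tcp_pos: [0.4612, -0.0279, 0.0767]
tool_rot: [0.999, 0.037, -0.001, -0.001]
force: [-0.2, 4.5, 4.6]
finger_gap: 0.206
gripper_force: 38.8
```

```bash
python3 -m handwheel '[[-4,-0.3,0,0,0,0,0.1],[-4,-0.3,0,0,0,0,0.1],[-4,-0.3,0,0,0,0,0.1],[-4,-0.3,0,0,0,0,0.1],[-4,-0.3,0,0,0,0,0.1],[-4,-0.3,0,0,0,0,0.1],[-4,-0.3,0,0,0,0,0.1],[-4,-0.3,0,0,0,0,0.1],[-3,-0.2,0,0,0,0,0.1],[0,0,0,0,0,0,0.1]]'
```

```text
t: 3.9
tcp_pos: [0.4259, -0.0307, 0.0767]
tool_rot: [0.999, 0.037, -0.001, -0.001]
force: [-0.4, 5.6, 5.2]
finger_gap: 0.208
gripper_force: 39.0
```

```bash
python3 -m handwheel '[[-2,-0.2,0,0,0,0,0.1],[-2,-0.1,0,0,0,0,0.1],[-2,-0.2,0,0,0,0,0.1],[-2,-0.1,0,0,0,0,0.1],[-2,-0.2,0,0,0,0,0.1],[-2,0,0,0,0,0,0.1],[-2,-0.2,0,0,0,0,0.1],[-2,-0.2,0,0,0,0,0.1],[0,0,0,0,0,0,0.1],[0,0,0,0,0,0,0.1]]'
```

```text
t: 5.15
tcp_pos: [0.4233, -0.0317, 0.0768]
tool_rot: [0.999, 0.034, 0.012, 0.001]
force: [29.2, 34.8, -14.4]
finger_gap: 0.21
gripper_force: 39.4
```

```bash
python3 -m handwheel '[[6,0.5,0,0,0,0,0.1],[6,0.5,0,0,0,0,0.1],[0,0,0,0,0,0,0.6],[0,0,0,0,0,0,0.6],[0,0,0,0,0,0,0.6],[0,0,55,0,0,0,0.6],[0,0,55,0,0,0,0.6],[30,0,45,0,0,0,0.6],[60,0,0,0,0,0,0.6],[50,35,0,0,0,0,0.6]]'; python3 -m handwheel '[[20,50,0,0,0,0,0.6],[20,50,0,0,0,0,0.6],[15,35,0,0,0,0,0.6],[0,0,0,0,0,0,0.6],[0,0,0,0,0,0,0.6],[0,0,0,0,0,0,0.6],[0,0,0,0,0,0,0.6],[0,0,0,0,0,0,0.6],[0,0,0,0,0,0,0.6],[0,0,0,0,0,0,0.6]]';python3 - <<'E'
from h import *
c,im=snap('wrist','w2.png');snap('top','t2.png');print(manip.sense()['tcp_pos'])
for p in((.664,.213,.05),(.676,.144,.05)):print(proj(c,p))
a=cv2.imread('pics/w2.png');b=cv2.imread('pics/t2.png');o=np.hstack([cv2.resize(a,(400,300)),cv2.resize(b[110:330,240:520],(400,314))[:300]]);cv2.imwrite('pics/z2.png',o)
E
```

```text
t: 6.4
tcp_pos: [0.5658, 0.0008, 0.2327]
tool_rot: [0.999, 0.035, 0.002, 0.001]
force: [0.7, -1.2, -0.4]
finger_gap: 0.597
gripper_force: 0.0
t: 7.65
tcp_pos: [0.6181, 0.1379, 0.2314]
tool_rot: [0.999, 0.037, 0.0, -0.0]
force: [-1.2, -0.1, -0.6]
finger_gap: 0.605
gripper_force: 0.0
[0.61806674 0.13797995 0.23130943]
[221.93311376 140.72150697]
[312.67454285 131.59595179]
```

View pics/z2.png

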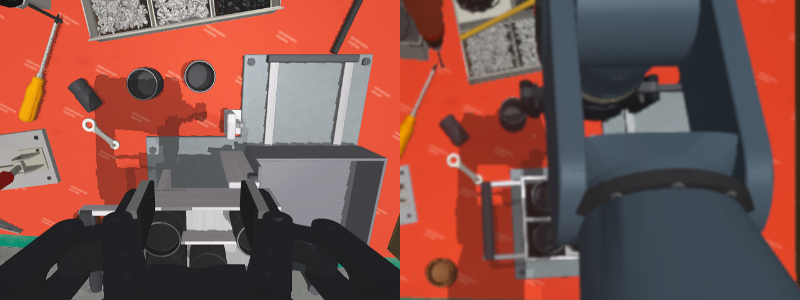

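The two loose heads have their rims at full-resolution wrist pixels about (232,131) and (318,120), roughly where I predicted.

```bash
cat >> h.py <<'E'
def heads(f,c,box,z=.05):
    a=cv2.imread('pics/'+f);x0,y0,x1,y1=box;g=cv2.cvtColor(a,cv2.COLOR_BGR2HSV)[y0:y1,x0:x1]
    m=((g[...,2]<75)&(g[...,1]<110)).astype(np.uint8);m=cv2.morphologyEx(m,cv2.MORPH_CLOSE,np.ones((5,5)))
    for k in cv2.findContours(m,cv2.RETR_EXTERNAL,2)[0]:
        if cv2.contourArea(k)>800:
            x,y,w,h=cv2.boundingRect(k);u=x0+x+w/2;v=y0+y+h/2;print((x0+x,y0+y,w,h),'bbox centre at z/2',ray(c,u,v,z/2).round(4),'top-left-based',ray(c,u,y0+y+w/2,z).round(4))
E
python3 - <<'E'
from h import *
heads('w2.png',cal('wrist'),(170,85,370,175))
E
```

```text
(204, 108, 58, 51) bbox centre at z/2 [0.6685 0.2095 0.025 ] top-left-based [0.6674 0.2047 0.05  ]
(295, 97, 48, 49) bbox centre at z/2 [0.6834 0.1396 0.025 ] top-left-based [0.6841 0.1399 0.05  ]
```

```bash
python3 -m handwheel '[[32,1,0,0,0,0,0.7],[33,1,-40,0,0,0,0.7],[0,0,-50,0,0,0,0.7],[0,0,-50,0,0,0,0.7],[0,0,-40,0,0,0,0.7],[0,0,-24,0,0,0,0.7],[0,0,0,0,0,0,0.7],[0,0,0,0,0,0,0.1],[0,0,0,0,0,0,0.1],[0,0,0,0,0,0,0.1]]' 40;  python3 -m handwheel '[[0,0,0,0,0,0,0.1],[0,0,30,0,0,0,0.1],[0,0,60,0,0,0,0.1],[0,0,60,0,0,0,0.1],[0,0,45,0,0,0,0.1],[0,-20,0,0,0,0,0.1],[-10,-40,0,0,0,0,0.1],[-50,-35,0,0,0,0,0.1],[-50,-35,0,0,0,0,0.1],[-20,-50,0,0,0,0,0.1]]'
```

```text
t: 9.0
tcp_pos: [0.6842, 0.14, 0.029]
tool_rot: [0.999, 0.038, 0.001, -0.0]
force: [0.3, -0.6, 2.5]
finger_gap: 0.453
gripper_force: 40.5
t: 10.25
tcp_pos: [0.5483, -0.04, 0.2205]
tool_rot: [0.999, 0.038, -0.003, -0.001]
force: [0.5, -1.6, -1.9]
finger_gap: 0.451
gripper_force: 40.4
```

```bash
python3 -m handwheel '[[2,-24,0,0,0,0,0.1],[0,0,-50,0,0,0,0.1],[0,0,-50,0,0,0,0.1],[0,0,-40,0,0,0,0.1],[0,0,-22,0,0,0,0.1],[0,0,-9,0,0,0,0.1],[0,0,0,0,0,0,0.1],[0,0,0,0,0,0,0.6],[0,0,0,0,0,0,0.6],[0,0,0,0,0,0,0.6]]'
```

```text
t: 11.5
tcp_pos: [0.5528, -0.0618, 0.0508]
tool_rot: [0.999, 0.037, -0.002, -0.002]
force: [-1.2, 5.7, -5.3]
finger_gap: 0.6
gripper_force: 2.8
```

```bash
python3 -m handwheel '[[0,2,20,0,0,0,0.6],[0,0,50,0,0,0,0.6],[0,0,60,0,0,0,0.6],[0,0,50,0,0,0,0.6],[20,50,0,0,0,0,0.6],[20,55,0,0,0,0,0.6],[15,55,0,0,0,0,0.6],[10,55,0,0,0,0,0.6],[0,50,0,0,0,0,0.6],[0,0,0,0,0,0,0.6]]';  python3 -m handwheel '[[0,0,0,0,0,0,0.7],[0,0,0,0,0,0,0.7],[0,0,0,0,0,0,0.7],[0,0,0,0,0,0,0.7],[0,0,0,0,0,0,0.7],[0,0,0,0,0,0,0.7],[0,0,0,0,0,0,0.7],[0,0,0,0,0,0,0.7],[0,0,0,0,0,0,0.7],[0,0,0,0,0,0,0.7]]';python3 - <<'E'
from h import *
c,im=snap('wrist','w3.png');print(manip.sense()['tcp_pos'],proj(c,(.668,.207,.05)))
heads('w3.png',c,(170,20,400,260))
E
```

```text
t: 12.75
tcp_pos: [0.6194, 0.2067, 0.232]
tool_rot: [0.999, 0.04, 0.001, -0.0]
force: [-0.5, -0.9, 0.2]
finger_gap: 0.601
gripper_force: 0.0
t: 14.0
tcp_pos: [0.6201, 0.203, 0.2313]
tool_rot: [0.999, 0.038, -0.0, -0.0]
force: [0.7, 0.7, -0.4]
finger_gap: 0.698
gripper_force: 0.0
[0.62006089 0.20297002 0.23130467] [314.50186094 145.10822078]
(186, 133, 52, 55) bbox centre at z/2 [0.6472 0.2917 0.025 ] top-left-based [0.6515 0.2857 0.05  ]
(287, 117, 49, 50) bbox centre at z/2 [0.6686 0.2096 0.025 ] top-left-based [0.6705 0.2095 0.05  ]
```

View pics/w3.png

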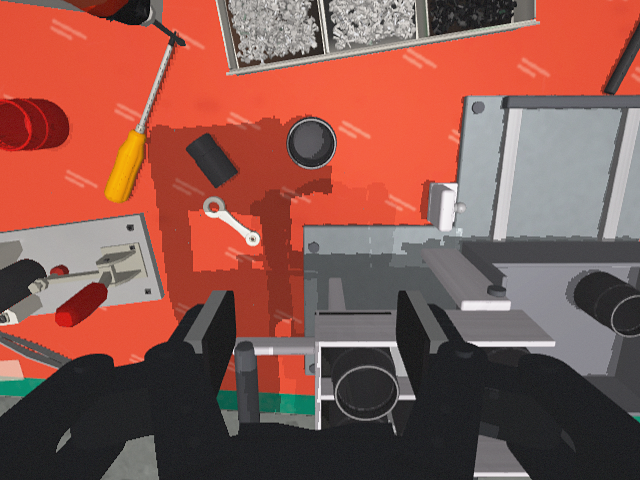

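One head stands in the tray at (615,300). The other is at (311,142), which gives (0.669, 0.2095).

```bash
python3 -m handwheel '[[25,3,0,0,0,0,0.7],[24,3,-40,0,0,0,0.7],[0,0,-50,0,0,0,0.7],[0,0,-50,0,0,0,0.7],[0,0,-40,0,0,0,0.7],[0,0,-23,0,0,0,0.7],[0,0,0,0,0,0,0.7],[0,0,0,0,0,0,0.1],[0,0,0,0,0,0,0.1],[0,0,0,0,0,0,0.1]]' 40;  python3 -m handwheel '[[0,0,0,0,0,0,0.1],[0,0,30,0,0,0,0.1],[0,0,60,0,0,0,0.1],[0,0,60,0,0,0,0.1],[0,0,45,0,0,0,0.1],[-5,-50,0,0,0,0,0.1],[-20,-50,0,0,0,0,0.1],[-45,-40,0,0,0,0,0.1],[-50,-35,0,0,0,0,0.1],[-40,-40,0,0,0,0,0.1]]'
```

```text
t: 15.3
tcp_pos: [0.6708, 0.2093, 0.0307]
tool_rot: [0.999, 0.038, 0.002, -0.0]
force: [0.9, -0.7, 5.2]
finger_gap: 0.446
gripper_force: 40.5
t: 16.55
tcp_pos: [0.5066, -0.0068, 0.2235]
tool_rot: [0.999, 0.038, -0.0, 0.0]
force: [0.3, -1.5, -0.5]
finger_gap: 0.444
gripper_force: 40.2
```

```bash
python3 -m handwheel '[[-7,-27,0,0,0,0,0.1],[-7,-27,0,0,0,0,0.1],[0,0,-50,0,0,0,0.1],[0,0,-50,0,0,0,0.1],[0,0,-40,0,0,0,0.1],[0,0,-22,0,0,0,0.1],[0,0,-9,0,0,0,0.1],[0,0,0,0,0,0,0.1],[0,0,0,0,0,0,0.58],[0,0,0,0,0,0,0.58]]';python3 -m handwheel '[[0,2,0,0,0,0,0.58],[0,0,20,0,0,0,0.58],[0,0,50,0,0,0,0.58],[0,0,60,0,0,0,0.58],[0,0,50,0,0,0,0.58],[-10,50,0,0,0,0,0.58],[-10,50,0,0,0,0,0.58],[-10,50,0,0,0,0,0.58],[-10,40,0,0,0,0,0.58],[0,20,0,0,0,0,0.58]]';python3 - <<'E'
from h import *
c,im=snap('wrist','w4.png');print(manip.sense()['tcp_pos'],c[2]);snap('side','s4.png')
a=cv2.imread('pics/w4.png');b=cv2.imread('pics/s4.png');o=np.hstack([cv2.resize(a,(400,300)),cv2.resize(b[120:320,220:420],(300,300))]);cv2.imwrite('pics/z4.png',o)
E
```

```text
t: 17.8
tcp_pos: [0.4958, -0.0603, 0.0534]
tool_rot: [0.999, 0.038, 0.001, 0.0]
force: [-0.1, -0.7, 0.1]
finger_gap: 0.583
gripper_force: 0.0
t: 19.05
tcp_pos: [0.4535, 0.154, 0.2326]
tool_rot: [0.999, 0.039, -0.0, -0.0]
force: [0.4, -0.4, -0.3]
finger_gap: 0.577
gripper_force: 0.0
[0.45401259 0.15535139 0.23267035] [0.11811786 0.40981438 0.50771805]
```

View pics/z4.png

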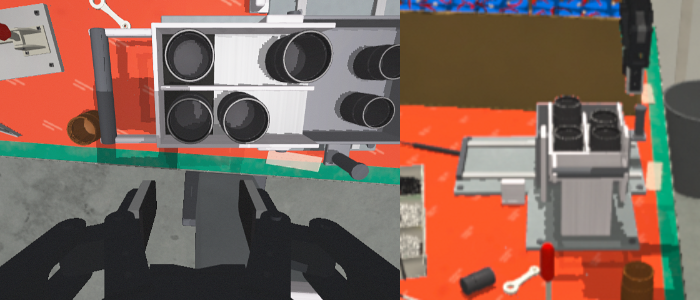

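Both stray heads now stand in the tray at the loading stop. The bar is at (165,136) in the full-resolution wrist view. Next I check whether the wrist camera can see the bin from a grasp on the bar.

Run:
```python
from h import *
c=cal('wrist');K,R,t=c
for nm,u,v in(('F',100*1.6,30*1.6),('N',107*1.6,142*1.6)):print(nm,ray(c,u,v,.157))
T=manip.sense()['tcp_pos']
from scipy.spatial.transform import Rotation as Ro
for tilt in(0,-15,-25):
  for g in(np.array([.503,.239,.150]),):
    D=Ro.from_rotvec(np.radians(tilt)*np.array([np.cos(.073),np.sin(.073),0])).as_matrix()
    tc=g+D@[0,0,-.019]
    out=[]
    for p in((.539,.083,.168),(.487,.124,.168),(.534,.15,.168),(.52,.02,.1)):
        q=T+D.T@(np.array(p)-tc); out.append(proj(c,q).round())
    print(tilt,tc,out)
```

```text
F [0.55015682 0.236788   0.157     ]
N [0.45981547 0.23308736 0.157     ]
0 [0.503 0.239 0.131] [array([889., 293.]), array([682., 438.]), array([645., 292.]), array([802., 279.])]
-15 [0.50335866 0.23409554 0.13164741] [array([737., 246.]), array([616., 378.]), array([594., 262.]), array([659., 242.])]
-25 [0.50358565 0.23099164 0.13278015] [array([661., 227.]), array([574., 349.]), array([559., 247.]), array([586., 227.])]
```

```bash
python3 -m handwheel '[[16,36,0,0,0,0,0.32],[16,36,0,-8,-0.6,0,0.32],[16,34,0,-8,-0.6,0,0.32],[0,0,-13,-8,-0.6,0,0.32],[0,0,-13,0,0,0,0.32],[0,0,0,0,0,0,0.32],[0,0,0,0,0,0,0.32],[0,0,0,0,0,0,0.32],[0,0,0,0,0,0,0.32],[0,0,0,0,0,0,0.32]]';python3 - <<'E'
from h import *
c,im=snap('wrist','w5.png');ct,_=snap('top','t5.png');print(manip.sense()['tcp_pos'],manip.sense()['tool_rot'])
cs,_=snap('side','s5.png')
a=cv2.imread('pics/w5.png');b=cv2.imread('pics/t5.png');d=cv2.imread('pics/s5.png')
o=np.hstack([cv2.resize(a,(400,300)),cv2.resize(b[180:330,280:480],(400,300))]);cv2.imwrite('pics/z5.png',o)
E
```

```text
t: 20.4
tcp_pos: [0.5033, 0.2577, 0.2068]
tool_rot: [0.977, 0.036, 0.008, 0.208]
force: [-0.3, 0.5, -0.6]
finger_gap: 0.319
gripper_force: 0.0
[0.50312815 0.25789129 0.20649968] [0.97735864 0.0366476  0.00790704 0.20824147]
```

View pics/z5.png

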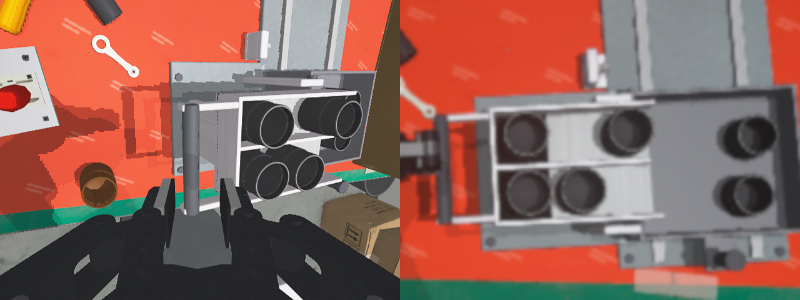

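The top camera sees the whole bin and tray clear of the arm. The steel heads are at crop (625,130) and (580,190), and the tray heads at (748,135) and (745,195). In the wrist view the bar lies at about (304,240), between the fingers.

Run:
```python
from h import *
c=cal('wrist');a=cv2.cvtColor(cv2.imread('pics/w5.png'),cv2.COLOR_BGR2GRAY)
for v in(190,220,250):
    r=a[v,270:340].astype(int);g=np.diff(r);print(v,270+np.argmin(g),270+np.argmax(g),r[::5])
for u,v in((304,190),(304,240)):print(ray(c,u,v,.15))
ct=cal('top')
print(ray(ct,280+445/2,180+168/2,.15))
```

```text
190 290 318 [101  94 121 120 124  77  96 119 132 117 134 134 140 139]
220 291 318 [125  92 122 120 123  76  95 121 132 116 139 138 136 137]
250 291 318 [103  86 120 120 118  73  86 104 113 101 165 135 138 137]
[0.53948428 0.24202731 0.15      ]
[0.51379565 0.24032222 0.15      ]
[ 0.51372413 -0.11418201  0.15      ]
```

```bash
python3 -m handwheel '[[0.5,-9,-25,0,0,0,0.32],[0.5,-9,-25,0,0,0,0.32],[0.5,-6,-16,0,0,0,0.32],[0,-2.5,-8,0,0,0,0.32],[0,0,0,0,0,0,0.32],[0,0,0,0,0,0,0.32],[0,0,0,0,0,0,0.05],[0,0,0,0,0,0,0.05],[0,0,0,0,0,0,0.05],[0,0,0,0,0,0,0.05]]' 40
python3 - <<'E'
from h import *
print(manip.sense()['tcp_pos'])
E
```

```text
t: 21.8
tcp_pos: [0.5052, 0.231, 0.1337]
tool_rot: [0.977, 0.037, 0.009, 0.209]
force: [0.5, -2.4, 5.5]
finger_gap: 0.146
gripper_force: 39.2
[0.50520801 0.2309643  0.13365663]
```

```bash
python3 -m handwheel '[[0,-0.7,3.3,1.2,0.1,0,0.05],[0,-0.7,3.3,1.2,0.1,0,0.05],[0,-0.7,3.3,1.2,0.1,0,0.05],[0.1,-0.7,3.4,1.2,0.1,0,0.05],[0.1,-0.7,3.3,1.2,0.1,0,0.05],[0,-1,3.3,1.2,0.1,0,0.05],[0.1,-1,3.3,1.2,0.1,0,0.05],[0.1,-1,3.3,1.2,0.1,0,0.05],[0.1,-1,3.3,1.2,0.1,0,0.05],[0,-1,3.3,1.2,0.1,0,0.05]]'
cat >> h.py <<'E'
def look(f,ref=None):
    s=manip.sense();p=s['tcp_pos'];r=s['tool_rot'];tilt=np.degrees(2*np.arcsin(abs(r[3])))
    z=np.degrees(np.arctan2(p[2]-.110,p[1]-.0693))-8.3
    snap('top',f);a=cv2.imread('pics/'+f)
    print('t',round(s['t'],2),'tooltilt',round(tilt,1),'bin angle',round(z,2),p.round(4),s['force'].round(1),s['finger_gap'].round(3))
    if ref:
        b=cv2.imread('pics/'+ref);d=cv2.absdiff(cv2.cvtColor(a,6),cv2.cvtColor(b,6))
        for n,(x0,y0,x1,y1) in dict(lane1back=(328,232,355,260),lane1=(358,232,410,260),lane2back=(328,262,355,288),lane2=(358,262,410,290),tray=(412,215,475,285)).items():print(n,(d[y0:y1,x0:x1]>30).sum(),end=' ')
        print()
E
python3 -c "
from h import *
look('L0.png','t5.png')"
```

```text
t: 23.05
tcp_pos: [0.5057, 0.2231, 0.1658]
tool_rot: [0.994, 0.038, 0.004, 0.104]
force: [4.8, -0.3, -3.7]
finger_gap: 0.15
gripper_force: 39.2Traceback (most recent call last):
  File "<string>", line 3, in <module>
    look('L0.png','t5.png')
    ~~~~^^^^^^^^^^^^^^^^^^^
  File "h.py", line 21, in look
    print('t',round(s['t'],2),'tooltilt',round(tilt,1),'bin angle',round(z,2),p.round(4),s['force'].round(1),s['finger_gap'].round(3))
                                                                                                             ^^^^^^^^^^^^^^^^^^^^^
AttributeError: 'float' object has no attribute 'round'
```

```bash
sed -i "s/s\['finger_gap'\].round(3)/round(s['finger_gap'],3)/" h.py; python3 -m handwheel '[[0,-0.5,1.3,0.5,0,0,0.05],[0,-0.5,1.3,0.5,0,0,0.05],[0,-0.5,1.3,0.5,0.1,0,0.05],[0.1,-0.5,1.3,0.5,0,0,0.05],[0,0,0,0,0,0,0.05],[0,0,0,0,0,0,0.05],[0,0,0,0,0,0,0.05],[0,0,0,0,0,0,0.05],[0,0,0,0,0,0,0.05],[0,0,0,0,0,0,0.05]]' |head -1; python3 -c "
from h import *
look('L0.png','t5.png')"
python3 -m handwheel '[[0,-0.5,1.3,0.5,0,0,0.05],[0,0,0,0,0,0,0.05],[0,-0.5,1.3,0.5,0,0,0.05],[0,0,0,0,0,0,0.05],[0,0,0,0,0,0,0.05],[0,0,0,0,0,0,0.05],[0,0,0,0,0,0,0.05],[0,0,0,0,0,0,0.05],[0,0,0,0,0,0,0.05],[0,0,0,0,0,0,0.05]]' |head -1; python3 -c "
from h import *
look('L1.png','L0.png')"
```

```text
t: 24.35
t 24.35 tooltilt 10.0 bin angle 13.58 [0.5059 0.2211 0.171 ] [ 5.3  0.1 -0.8] 0.147
lane1back 345 lane1 838 lane2back 350 lane2 812 tray 15 
t: 25.65
t 25.65 tooltilt 9.0 bin angle 14.56 [0.506  0.2201 0.1735] [ 5.1  0.1 -2.2] 0.147
lane1back 71 lane1 24 lane2back 148 lane2 16 tray 1
```

```bash
python3 -m handwheel '[[0,-0.6,1.3,0.5,0,0,0.05],[0,0,0,0,0,0,0.05],[0,-0.6,1.3,0.5,0.1,0,0.05],[0,0,0,0,0,0,0.05],[0,0,0,0,0,0,0.05],[0,0,0,0,0,0,0.05],[0,0,0,0,0,0,0.05],[0,0,0,0,0,0,0.05],[0,0,0,0,0,0,0.05],[0,0,0,0,0,0,0.05]]' |head -1; python3 -c "
from h import *
look('L2.png','L1.png')"
```

```text
t: 26.95
t 26.95 tooltilt 8.0 bin angle 15.56 [0.5061 0.219  0.1762] [ 5.3  0.4 -2.4] 0.147
lane1back 153 lane1 22 lane2back 75 lane2 17 tray 1
```

```bash
python3 -m handwheel '[[0,-0.6,1.3,0.5,0,0,0.05],[0,0,0,0,0,0,0.05],[0.1,-0.6,1.3,0.5,0,0,0.05],[0,0,0,0,0,0,0.05],[0,0,0,0,0,0,0.05],[0,0,0,0,0,0,0.05],[0,0,0,0,0,0,0.05],[0,0,0,0,0,0,0.05],[0,0,0,0,0,0,0.05],[0,0,0,0,0,0,0.05]]' |head -1; python3 -c "
from h import *
look('L3.png','L2.png')"
```

```text
t: 28.25
t 28.25 tooltilt 7.0 bin angle 16.56 [0.5062 0.2178 0.1788] [ 5.7  0.4 -1.7] 0.146
lane1back 110 lane1 28 lane2back 5 lane2 22 tray 2
```

```bash
python3 -m handwheel '[[0,-0.6,1.3,0.5,0,0,0.05],[0,0,0,0,0,0,0.05],[0,-0.6,1.3,0.5,0.1,0,0.05],[0,0,0,0,0,0,0.05],[0,0,0,0,0,0,0.05],[0,0,0,0,0,0,0.05],[0,0,0,0,0,0,0.05],[0,0,0,0,0,0,0.05],[0,0,0,0,0,0,0.05],[0,0,0,0,0,0,0.05]]' |head -1; python3 -c "
from h import *
look('L4.png','L3.png')"
```

```text
t: 29.55
t 29.55 tooltilt 6.0 bin angle 17.58 [0.5063 0.2165 0.1814] [ 6.   1.4 -2.1] 0.149
lane1back 51 lane1 25 lane2back 44 lane2 34 tray 0
```

```bash
python3 -m handwheel '[[0,-0.6,1.3,0.5,0,0,0.05],[0,0,0,0,0,0,0.05],[0.1,-0.6,1.3,0.5,0,0,0.05],[0,0,0,0,0,0,0.05],[0,0,0,0,0,0,0.05],[0,0,0,0,0,0,0.05],[0,0,0,0,0,0,0.05],[0,0,0,0,0,0,0.05],[0,0,0,0,0,0,0.05],[0,0,0,0,0,0,0.05]]' |head -1; python3 -c "
from h import *
look('L5.png','L4.png')"
```

```text
t: 30.85
t 30.85 tooltilt 5.0 bin angle 18.59 [0.5064 0.2153 0.184 ] [ 6.6  0.5 -1.5] 0.148
lane1back 17 lane1 25 lane2back 61 lane2 22 tray 0
```

```bash
python3 -m handwheel '[[0,-0.65,1.3,0.5,0,0,0.05],[0,0,0,0,0,0,0.05],[0,-0.6,1.3,0.5,0.1,0,0.05],[0,0,0,0,0,0,0.05],[0,0,0,0,0,0,0.05],[0,0,0,0,0,0,0.05],[0,0,0,0,0,0,0.05],[0,0,0,0,0,0,0.05],[0,0,0,0,0,0,0.05],[0,0,0,0,0,0,0.05]]' |head -1; python3 -c "
from h import *
look('L6.png','L5.png')"
```

```text
t: 32.15
t 32.15 tooltilt 4.0 bin angle 19.6 [0.5065 0.214  0.1866] [ 6.9 -0.  -2. ] 0.145
lane1back 45 lane1 32 lane2back 134 lane2 139 tray 0
```

```bash
python3 -m handwheel '[[0,-0.65,1.3,0.5,0,0,0.05],[0,0,0,0,0,0,0.05],[0.1,-0.6,1.3,0.5,0,0,0.05],[0,0,0,0,0,0,0.05],[0,0,0,0,0,0,0.05],[0,0,0,0,0,0,0.05],[0,0,0,0,0,0,0.05],[0,0,0,0,0,0,0.05],[0,0,0,0,0,0,0.05],[0,0,0,0,0,0,0.05]]' |head -1; python3 -c "
from h import *
look('L7.png','L6.png')"
```

```text
t: 33.45
t 33.45 tooltilt 3.0 bin angle 20.61 [0.5066 0.2126 0.1891] [ 7.2 -0.7 -2.7] 0.146
lane1back 93 lane1 140 lane2back 210 lane2 98 tray 0
```

Run:
```python
from h import *
f=lambda n:cv2.resize(cv2.imread('pics/'+n)[210:310,290:490],(400,200))
cv2.imwrite('pics/z6.png',np.vstack([np.hstack([f('L5.png'),f('L6.png')]),np.hstack([f('L7.png'),f('L0.png')])]))
```

```text
(no output)
```

View pics/z6.png

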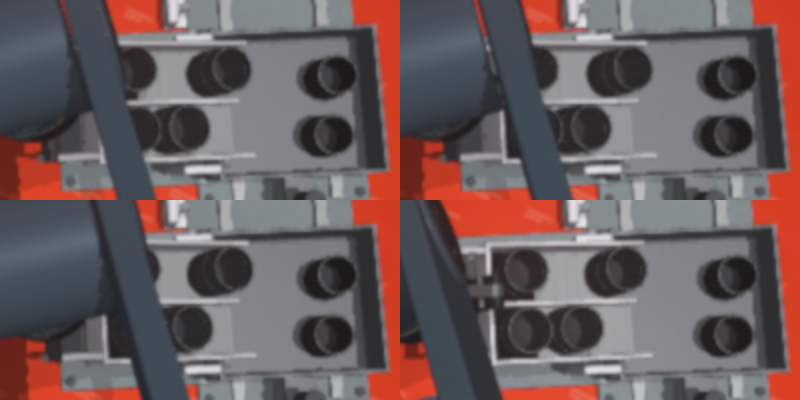

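At about 20.6° the heads have not slid yet: the front one is at crop (235,270) and the middle one at (192,328). The arm link is starting to cover the back of the bin.

```bash
python3 -m handwheel '[[0,-0.7,1.25,0.5,0,0,0.05],[0,0,0,0,0,0,0.05],[0,-0.3,0.6,0.25,0.1,0,0.05],[0,0,0,0,0,0,0.05],[0,0,0,0,0,0,0.05],[0,0,0,0,0,0,0.05],[0,0,0,0,0,0,0.05],[0,0,0,0,0,0,0.05],[0,0,0,0,0,0,0.05],[0,0,0,0,0,0,0.05]]' |head -1
cat >> h.py <<'E'
def edges(f):
    a=cv2.cvtColor(cv2.imread('pics/'+f),6).astype(int)
    for n,r in(('lane1',slice(241,247)),('lane2',slice(271,277))):
        p=a[r,370:480].mean(0);x=np.where(p<75)[0]+370;print(n,'dark cols',[ (int(g[0]),int(g[-1])) for g in np.split(x,np.where(np.diff(x)>1)[0]+1) if len(g)],end=' ')
    print()
E
python3 -c "
from h import *
look('L8.png','L7.png')
for i in(6,7,8):edges('L%d.png'%i)"
```

```text
t: 34.75
t 34.75 tooltilt 2.2 bin angle 21.35 [0.5067 0.2116 0.191 ] [ 6.8 -1.  -2.1] 0.148
lane1back 134 lane1 641 lane2back 47 lane2 596 tray 959 
lane1 dark cols [(384, 415), (443, 477)] lane2 dark cols [(370, 394), (439, 465), (468, 479)] 
lane1 dark cols [(384, 415), (443, 477)] lane2 dark cols [(370, 395), (439, 465), (468, 479)] 
lane1 dark cols [(406, 424), (442, 449), (451, 477)] lane2 dark cols [(370, 378), (382, 414), (444, 467), (470, 479)]
```

```bash
python3 -m handwheel '[[0,0,0,0,0,0,0.05],[0,0,0,0,0,0,0.05],[0,0,0,0,0,0,0.05],[0,0,0,0,0,0,0.05],[0,0,0,0,0,0,0.05],[0,0,0,0,0,0,0.05],[0,0,0,0,0,0,0.05],[0,0,0,0,0,0,0.05],[0,0,0,0,0,0,0.05],[0,0,0,0,0,0,0.05]]' |head -1
python3 - <<'E'
from h import *
look('L9.png','L8.png');edges('L9.png')
f=lambda n:cv2.resize(cv2.imread('pics/'+n)[210:310,290:490],(400,200),interpolation=2)
c,_=snap('wrist','w9.png')
cv2.imwrite('pics/z7.png',np.vstack([np.hstack([f('L8.png'),f('L9.png')]),cv2.resize(cv2.imread('pics/w9.png')[60:420],(800,390))[:300]]))
E
```

```text
t: 36.05
t 36.05 tooltilt 2.2 bin angle 21.36 [0.5067 0.2116 0.191 ] [ 5.8 -1.4 -3.2] 0.146
lane1back 0 lane1 3 lane2back 0 lane2 621 tray 280 
lane1 dark cols [(406, 420), (442, 477)] lane2 dark cols [(370, 378), (444, 479)]
```

View pics/z7.png

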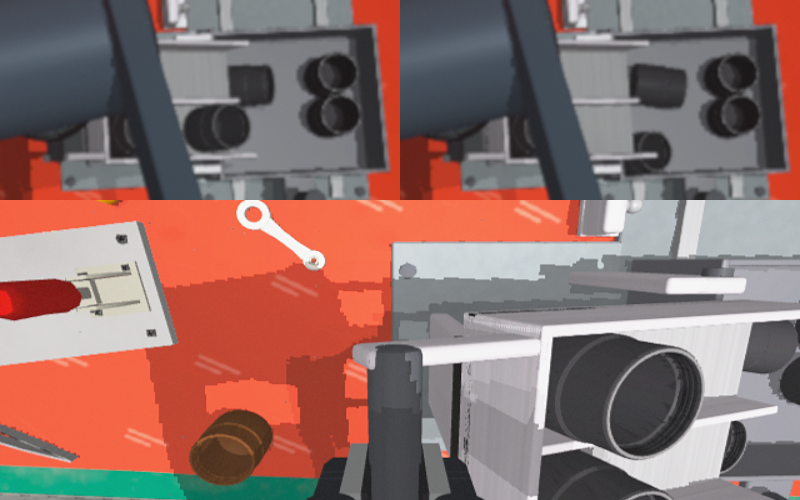

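Both steel heads are in the tray (one lying at crop (658,87), one at (653,150)), and the two rubber heads are still in the bin. I lower the bin along the reverse arc.

```bash
python3 -m handwheel '[[-0.1,1.5,-2.7,-1.1,-0.1,0,0.05],[-0.1,1.5,-2.7,-1.1,-0.1,0,0.05],[-0.1,1.4,-2.8,-1.1,-0.1,0,0.05],[-0.1,1.4,-2.8,-1.1,0,0,0.05],[-0.1,1.3,-2.8,-1.1,-0.1,0,0.05],[-0.1,1.2,-2.7,-1.1,-0.1,0,0.05],[-0.1,1.2,-2.9,-1.1,-0.1,0,0.05],[-0.1,1.1,-2.9,-1.1,0,0,0.05],[-0.1,1.1,-2.8,-1.1,-0.1,0,0.05],[-0.1,1,-2.9,-1.1,-0.1,0,0.05]]';python3 -m handwheel '[[0,0.9,-2.8,-1.1,-0.1,0,0.05],[-0.1,0.9,-2.9,-1.1,-0.1,0,0.05],[0,0.9,-3,-1.1,-0.1,0,0.05],[-0.1,0.8,-3,-1.1,0,0,0.05],[0,0.8,-3,-1.1,-0.1,0,0.05],[-0.1,0.7,-3,-1.1,-0.1,0,0.05],[0,0.6,-3,-1.1,0,0,0.05],[0,0.6,-2.9,-1.1,-0.1,0,0.05],[0,0.4,-2.8,-1.1,0,0,0.05],[0,0.4,-2.4,-1,0,0,0.05]]'
```

```text
t: 37.4
tcp_pos: [0.5057, 0.224, 0.1629]
tool_rot: [0.993, 0.038, 0.006, 0.116]
force: [7.0, -2.2, -1.9]
finger_gap: 0.153
gripper_force: 39.3
t: 38.65
tcp_pos: [0.5051, 0.2308, 0.134]
tool_rot: [0.977, 0.037, 0.008, 0.21]
force: [6.1, -2.1, -2.8]
finger_gap: 0.144
gripper_force: 39.2
```

```bash
python3 -m handwheel '[[0,0,-0.5,0,0,0,0.05],[0,0,0,0,0,0,0.32],[0,0,0,0,0,0,0.32],[0,0,0,0,0,0,0.32],[0,4,10,0,0,0,0.32],[0,9,22,0,0,0,0.32],[0,14,35,0,0,0,0.32],[0,10,35,8,0.6,0,0.32],[0,0,20,8,0.6,0,0.32],[0,0,0,8,0.6,0,0.32]]';python3 - <<'E'
from h import *
c,_=snap('top','t10.png');w,_=snap('wrist','w10.png');s,_=snap('side','s10.png');print(manip.sense()['tcp_pos'])
A=cv2.resize(cv2.imread('pics/t10.png')[200:320,290:490],(500,300),interpolation=2);B=cv2.resize(cv2.imread('pics/s10.png')[150:300,250:400],(300,300))
cv2.imwrite('pics/z8.png',np.vstack([np.hstack([A,B]),np.hstack([cv2.resize(cv2.imread('pics/w10.png'),(400,300)),np.zeros((300,400,3),np.uint8)])]))
E
```

```text
t: 39.9
tcp_pos: [0.5054, 0.2696, 0.259]
tool_rot: [0.999, 0.039, 0.003, -0.002]
force: [0.0, 0.1, -0.7]
finger_gap: 0.316
gripper_force: 0.0
[0.50424953 0.26712666 0.25639623]
```

View pics/z8.png

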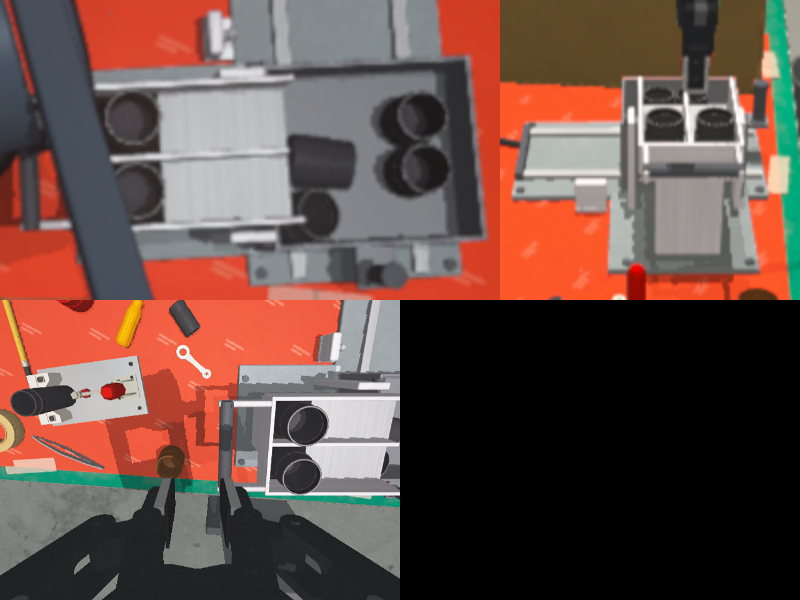

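The bin is level with the two rubber heads in it, and all four delivered heads are in the tray. The post is at crop (383,275). I move over it to push.

```bash
python3 -m handwheel '[[0,-40,0,0,0,0,0.6],[-10,-50,0,0,0,0,0.6],[-15,-50,0,0,0,0,0.6],[-15,-50,0,0,0,0,0.6],[-15,-50,0,0,0,0,0.6],[-10,-40,0,0,0,0,0.6],[-8,-15,0,0,0,0,0.6],[0,0,0,0,0,0,0.6],[0,0,0,0,0,0,0.6],[0,0,0,0,0,0,0.6]]';python3 - <<'E'
from h import *
c,_=snap('wrist','w11.png');print(manip.sense()['tcp_pos'],proj(c,(.430,-.0275,.108)))
a=cv2.imread('pics/w11.png');u,v=proj(c,(.430,-.0275,.108)).astype(int)
y0=max(v-150,0);x0=max(u-200,0);cv2.imwrite('pics/z9.png',a[y0:y0+300,x0:x0+400]);print(x0,y0)
E
```

```text
t: 41.3
tcp_pos: [0.4315, -0.0257, 0.2553]
tool_rot: [0.999, 0.039, -0.001, 0.001]
force: [0.6, -0.3, 0.6]
finger_gap: 0.597
gripper_force: 0.0
[ 0.43146684 -0.02578748  0.25530608] [316.84323578 218.18621446]
116 68
```

View pics/z9.png

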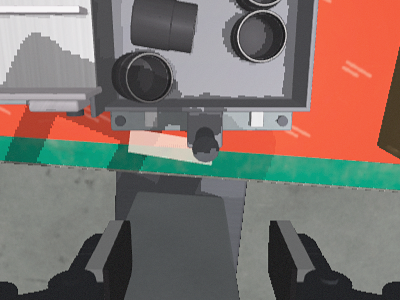

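The post's button is at full-resolution (322,208), within 1 cm of the prediction. The heads lie inside the tray.

```bash
python3 -m handwheel '[[3,-3,-50,0,0,0,0.6],[0,0,-50,0,0,0,0.6],[0,0,-45,0,0,0,0.6],[0,0,-25,0,0,0,0.6],[0,0,-7,0,0,0,0.6],[0,0,0,0,0,0,0.6],[0,0,0,0,0,0,0.1],[0,0,0,0,0,0,0.1],[0,0,0,0,0,0,0.1],[0,0,0,0,0,0,0.1]]' 40;python3 -m handwheel '[[3,0.2,0,0,0,0,0.1],[6,0.4,0,0,0,0,0.1],[7,0.5,0,0,0,0,0.1],[7,0.5,0,0,0,0,0.1],[7,0.5,0,0,0,0,0.1],[7,0.5,0,0,0,0,0.1],[7,0.5,0,0,0,0,0.1],[7,0.5,0,0,0,0,0.1],[7,0.5,0,0,0,0,0.1],[7,0.5,0,0,0,0,0.1]]'
```

```text
t: 42.6
tcp_pos: [0.4351, -0.03, 0.0794]
tool_rot: [0.999, 0.038, 0.001, 0.002]
force: [-0.4, -1.0, 6.9]
finger_gap: 0.207
gripper_force: 38.9
t: 43.85
tcp_pos: [0.4997, -0.025, 0.0795]
tool_rot: [0.999, 0.038, -0.0, 0.001]
force: [-0.5, 0.4, 5.6]
finger_gap: 0.208
gripper_force: 38.9
```

Travelled 65 of 112 mm; continue.

```bash
python3 -m handwheel '[[5,0.4,0,0,0,0,0.1],[5,0.4,0,0,0,0,0.1],[5,0.4,0,0,0,0,0.1],[5,0.3,0,0,0,0,0.1],[5,0.4,0,0,0,0,0.1],[5,0.4,0,0,0,0,0.1],[5,0.4,0,0,0,0,0.1],[5,0.3,0,0,0,0,0.1],[4,0.3,0,0,0,0,0.1],[3,0.3,0,0,0,0,0.1]]';python3 -m handwheel '[[2,0.1,0,0,0,0,0.1],[2,0.1,0,0,0,0,0.1],[0,0,0,0,0,0,0.1],[0,0,0,0,0,0,0.1],[0,0,0,0,0,0,0.1],[0,0,0,0,0,0,0.1],[0,0,0,0,0,0,0.1],[0,0,0,0,0,0,0.1],[0,0,0,0,0,0,0.1],[0,0,0,0,0,0,0.1]]'
```

```text
t: 45.1
tcp_pos: [0.5463, -0.0214, 0.0795]
tool_rot: [0.999, 0.038, -0.001, 0.001]
force: [-4.9, -1.8, 9.4]
finger_gap: 0.207
gripper_force: 39.2
t: 46.35
tcp_pos: [0.5461, -0.0214, 0.0794]
tool_rot: [0.999, 0.039, -0.005, 0.001]
force: [-8.3, -2.8, 13.7]
finger_gap: 0.206
gripper_force: 39.4
```

```bash
python3 -m handwheel '[[-4,-0.3,0,0,0,0,0.1],[0,0,0,0,0,0,0.6],[0,0,0,0,0,0,0.6],[0,0,0,0,0,0,0.6],[0,0,30,0,0,0,0.6],[0,0,60,0,0,0,0.6],[0,0,60,0,0,0,0.6],[-40,-20,30,0,0,0,0.6],[-50,-40,0,0,0,0,0.6],[-50,-40,0,0,0,0,0.6]]';python3 -m handwheel '[[0,-50,0,0,0,0,0.6],[0,-50,0,0,0,0,0.6],[0,-50,0,0,0,0,0.6],[0,-50,0,0,0,0,0.6],[0,0,0,0,0,0,0.6],[0,0,0,0,0,0,0.6],[0,0,0,0,0,0,0.6],[0,0,0,0,0,0,0.6],[0,0,0,0,0,0,0.6],[0,0,0,0,0,0,0.6]]';python3 - <<'E'
from h import *
c,_=snap('top','t12.png');cv2.imwrite('pics/z10.png',cv2.resize(cv2.imread('pics/t12.png')[130:330,240:500],(780,600),interpolation=2))
E
```

```text
t: 47.6
tcp_pos: [0.4075, -0.1204, 0.2589]
tool_rot: [0.999, 0.039, -0.0, 0.002]
force: [0.4, -1.5, 0.1]
finger_gap: 0.599
gripper_force: 0.0
t: 48.85
tcp_pos: [0.4087, -0.3193, 0.2585]
tool_rot: [0.999, 0.039, -0.001, 0.001]
force: [0.6, 0.3, 0.3]
finger_gap: 0.602
gripper_force: 0.0
```

View pics/z10.png

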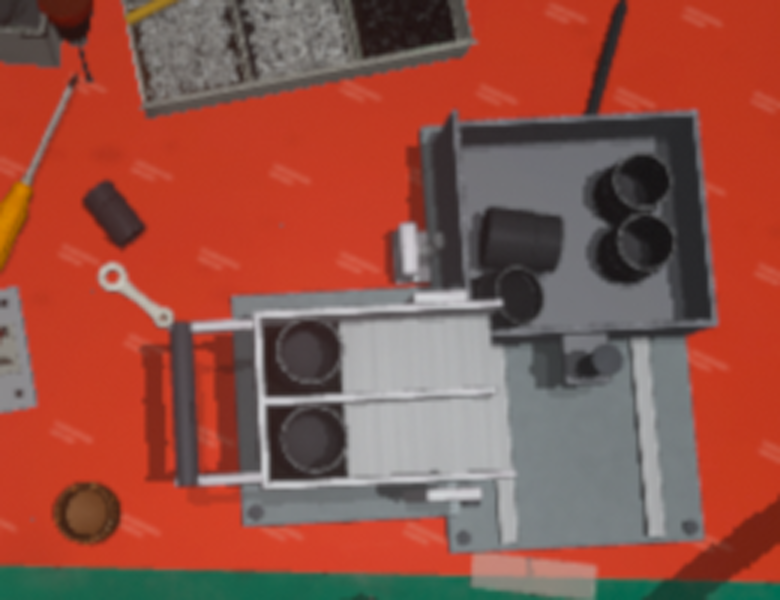

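The carriage is at the far stop with four heads in the tray. The bin is level with its two rubber heads, and nothing else on the bench has moved.

```bash
python3 -c "
from station import manip
print(manip.sign_off())"
```

```text
the job is handed in; nothing more can be done
None
```

The job is handed in: both loose heads and both steel-floor heads are in the tray, the two on the rubber stayed in the bin, the bin is back down level, and the carriage is at its far stop. The detent snap itself I infer from about 111 mm of travel ending firm against the stop.

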